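# Find the loose bolt of a levelling base and hold its flap open

## Robot

A 6-joint arm with a two-finger parallel gripper is mounted at the origin on the work surface. World frame = base frame: x ahead of the robot, y to its left, z up, the work surface at z = 0. Lengths are in mm, angles in rad, forces in N, time in s.
With the tool pointing down it reaches from about 275 to 1000 mm from the base axis. Payload 8.4 kg.
Tool frame: the origin (TCP) lies between the finger pads; the fingertips stand r.nose_length ahead of it and the grasp point (between the pads) lies 8 mm behind it (r.nose_length is the distance from the TCP to the fingertips, in mm); y points along the fingers, x is the direction in which the jaws open and shut, and the axes are right-handed (so a half turn about y gives the same grasp; the last joint's range is limited). The gripper opens to 85 mm and grips with 20 to 120 N. Pads are 22 mm wide; open, the fingers measure 114 mm over their backs; the gripper's body (76 mm by 85 mm) begins 54 mm behind the grasp point. The pads swing forward as they close: fully open they stand 13 mm farther back than shut.
Start: joints at [-1.228, 0.353, 1.633, -0, 1.155, -0.002], TCP at [211.254, -588.217, 242.281] pointing down, gripper open.
Joint ranges: [-2.63, 2.63], [-0.92, 2.1], [0.06, 2.66], [-1.3, 4.44], [0, 2.69], [-3.02, 3.02]. Speed limits (rad/s): [2.22, 2.22, 2.79, 3.14, 3.14, 3.14].

## Interface

Orientations are given as [roll, pitch, yaw] about the fixed x, y, z axes, in that order (R = Rz(yaw) Ry(pitch) Rx(roll)).
In Python, from rig import r, cams, order gives the robot as it stands. The module is installed in compiled form; this text tells all that it offers.
- The arm moves only by the shell command python3 -m crank 'ROWS' [FORCE]. ROWS is JSON, a list of rows, each a list of 7 numbers: the turn, a rotation vector about the tool's x, y, z in degrees, then the shift along the tool's x, y, z in cm, then the opening, from -1 (shut) to 1 (fully open). A call has exactly 10 rows; each row shifts and turns the pose as measured when the row begins, along the tool's axes as they then stand; what a row does not reach is not made up. A row lasts 1/12 s, in which the tool goes at most 41.7 mm and 7.16 degrees, less where a joint would pass 70% of its speed; a pose out of reach is approached as far as the arm can. A call with a gripper value outside its range is refused whole. The fingers move at their own pace and stop on an object; FORCE is the grip in N (left out, the last holds). Time passes only in rows, so rows that do not move let the fingers close, or fill a call up. It gives the time, the measured TCP pose, the force and the opening at its end, in the units of the state.
- r.sense(): the state, without advancing time (a new reading comes with each control period).
- cams.grab_frame(name): name is "scene" or "top"; returns the picture (400x640x3 uint8, blue, green, red); there is no depth.
- cams.camera_info(name): a dict with "intrinsics" (3x3 intrinsics, pixels), "k1" (the pictures are not rectified: a ray, as slopes to the right and down, at radius r is drawn at 1 + k1 r^2 times it, then the intrinsics apply), "view" (4x4, takes a point from world to camera coordinates). Camera axes: x right, y up, looking along -z (the intrinsics and any distortion apply to the point x, -y, -z); pixel columns grow to the right and rows downward; lengths in mm; the calibration is good to about 2 mm. A picture is of the moment at which its call begins. camera_info takes no time and is no camera call.
- order.sign_off(): hands the job in, once; it reports no verdict.
The state is a dict: "clock": time; "qpos": joint angles; "qvel": joint speeds; "joint_efforts": joint torques, N m; "eef_pos": TCP position; "tcp_rot": TCP orientation; "contact_force": force on the tool from outside, world axes, zero at the start; "wrist_torque": the same for the moment, N m; "opening": opening from 0.0 (shut) to 1.0 (fully open).
Only numpy, scipy, OpenCV 4.12 (cv2) and the standard library are available. Lean on these libraries where they do the work, as an engineer would, in place of code of your own. Each camera call takes 0.05 s, during which the arm holds its last target.

## Task

Lift the orange dust cover off the three-bolt base and set it down, not dropped, upright and roughly centred on the blue mat, then let go of it. Then tap the bolts from above to find the loose one (it sinks and stays down: press it fully down), and only then lift the red flap beside that bolt to at least 60 degrees and finish while holding it open there for the technician, keeping the tight bolts' flaps shut. Leave everything else on the table where it is.

Things in the scene. Friction and masses are not known exactly. Their poses are not given: they have to be found in the camera images.
- unit: fixed three-bolt levelling base: aluminium plate 115 (x) x 245 (y) x 12 mm on the table carrying a black block 85 x 215 mm whose top is 45 mm above the table. Origin: centre of the underside; x points across it from the flaps to the bolts, y along the row of bolts, z up. Bolts 1, 2, 3 at y = +75, 0, -75 mm, x = +26 mm; each bolt has its own red flap beside it at the same y. It stands left or right of the middle, with the mat on the other side; turned up to 0.3 rad.
- cover: loose orange dust cover, an open-bottomed box 99 (x) x 231 (y) x 86 mm tall with 4 mm walls, about 0.3 kg, standing over the bolts and flaps on the aluminium plate (12 mm above the table), 4 mm clear of the block all round; lift it straight up at least 80 mm to clear. Origin: centre of its open lower rim; z up. On top a black upright fin handle, 12 mm thick (x), 60 mm long (y), 40 mm tall.
- cover_handle (a point): point to grip on the cover's fin: 26 mm above the cover's top (112 mm above its lower rim), 14 mm below the fin's top; axes as the cover's.
- mat: fixed flat blue mat, 140 (x) x 270 (y) x 6 mm thick, on the table. Origin: centre of its underside.
- bolt_1_top (a point): centre of the top of bolt 1's steel hexagon head (about 20 mm across, on a 26 mm flange), 70 mm above the table before it is pressed; axes as the base's.
- bolt_1 (a joint): how far bolt 1 is down (m): 0 at the start. A tight bolt is solid: it moves less than 1 mm when pressed. The one loose bolt gives way at about 3 N, sinks 6 mm to its stop and stays down (no spring). Which is loose cannot be seen beforehand.
- flap_1: red hinged flap of bolt 1, 45 mm long, 22 mm wide, 6 mm thick. Origin: on its hinge axis, which runs along the base's y, 48.5 mm above the table, at x = +4 mm of the base. Shut: its axes are the base's, and it lies toward the base's -x. It opens upward by turning about +y, up to 1.5 rad; a light spring (1 to 2 N at the bar) shuts it when let go.
- flap_1_bar (a point): centre of the grip bar of flap 1: a red round bar 12 mm across, 18 mm long along the base's y, on a stem at the flap's free end, 40 mm from the hinge axis toward the base's -x and 25 mm above it when shut (22 mm above the flap's top).
- bolt_2_top (a point): centre of the top of bolt 2's steel hexagon head (about 20 mm across, on a 26 mm flange), 70 mm above the table before it is pressed; axes as the base's.
- bolt_2 (a joint): how far bolt 2 is down (m): 0 at the start. A tight bolt is solid: it moves less than 1 mm when pressed. The one loose bolt gives way at about 3 N, sinks 6 mm to its stop and stays down (no spring). Which is loose cannot be seen beforehand.
- flap_2: red hinged flap of bolt 2, 45 mm long, 22 mm wide, 6 mm thick. Origin: on its hinge axis, which runs along the base's y, 48.5 mm above the table, at x = +4 mm of the base. Shut: its axes are the base's, and it lies toward the base's -x. It opens upward by turning about +y, up to 1.5 rad; a light spring (1 to 2 N at the bar) shuts it when let go.
- flap_2_bar (a point): centre of the grip bar of flap 2: a red round bar 12 mm across, 18 mm long along the base's y, on a stem at the flap's free end, 40 mm from the hinge axis toward the base's -x and 25 mm above it when shut (22 mm above the flap's top).
- bolt_3_top (a point): centre of the top of bolt 3's steel hexagon head (about 20 mm across, on a 26 mm flange), 70 mm above the table before it is pressed; axes as the base's.
- bolt_3 (a joint): how far bolt 3 is down (m): 0 at the start. A tight bolt is solid: it moves less than 1 mm when pressed. The one loose bolt gives way at about 3 N, sinks 6 mm to its stop and stays down (no spring). Which is loose cannot be seen beforehand.
- flap_3: red hinged flap of bolt 3, 45 mm long, 22 mm wide, 6 mm thick. Origin: on its hinge axis, which runs along the base's y, 48.5 mm above the table, at x = +4 mm of the base. Shut: its axes are the base's, and it lies toward the base's -x. It opens upward by turning about +y, up to 1.5 rad; a light spring (1 to 2 N at the bar) shuts it when let go.
- flap_3_bar (a point): centre of the grip bar of flap 3: a red round bar 12 mm across, 18 mm long along the base's y, on a stem at the flap's free end, 40 mm from the hinge axis toward the base's -x and 25 mm above it when shut (22 mm above the flap's top).
- iris_post: bystander, to be left alone: small iris on a steel post with a round black foot, 82 mm tall, between the base and the mat. Origin: centre of its underside.
- mirror_mount: bystander, to be left alone: square black mirror mount on a post, 120 mm tall, at the back. Origin: centre of its underside.
- lens_mount: bystander, to be left alone: round black lens holder on a post, about 112 mm tall, at the back. Origin: centre of its underside.
- lens_jar: bystander, to be left alone: grey jar with white lid, 52 mm across, 55 mm tall, at the back. Origin: centre of its underside.
- driver: bystander, to be left alone: yellow-handled screwdriver, 170 mm long, lying at the left. Origin: on its axis line, underside.
- screw_tray: bystander, to be left alone: open grey tray 100 x 70 x 30 mm, at the left. Origin: centre of its underside.
- spacer_ring: bystander, to be left alone: aluminium ring 52 mm across, 22 mm tall, in the middle near the robot. Origin: centre of its underside.

How it is judged (in metres and radians):
On the way, in this order (a step that is already met when the one before it is completed fails the run):
1. the cover stands on the mat, let go (horizontal distance between cover and mat below 0.06 m and angle between cover's own z axis and vertical below 0.08 rad and height (world z) of cover below 0.012 m and contact force between cover and mat above 0.5 N and contact force between cover and the fingers below 0.05 N), for 0.2 s.
2. the loose bolt has been tapped and has sunk (value of joint any of bolt_1, bolt_2, bolt_3 above 0.003 m), for 0.2 s.
At the end, for the whole second after the job is handed in: The cover stands upright on the mat (centre within 60 mm of the mat's centre), let go and at rest; the loose bolt is down by more than 3 mm; its flap is open by more than 0.95 rad, still, and held by the fingers; the other two flaps are shut (under 0.15 rad) (all of step 1 and linear speed of cover below 0.02 m/s and ((value of joint bolt_1 above 0.003 m and angle between flap_1's own z axis and vertical above 0.95 rad and contact force between the fingers and flap_1 above 0.3 N and angular speed of flap_1 below 0.2 rad/s and angle between each of flap_2, flap_3's own z axis and vertical below 0.15 rad) or (value of joint bolt_2 above 0.003 m and angle between flap_2's own z axis and vertical above 0.95 rad and contact force between the fingers and flap_2 above 0.3 N and angular speed of flap_2 below 0.2 rad/s and angle between each of flap_1, flap_3's own z axis and vertical below 0.15 rad) or (value of joint bolt_3 above 0.003 m and angle between flap_3's own z axis and vertical above 0.95 rad and contact force between the fingers and flap_3 above 0.3 N and angular speed of flap_3 below 0.2 rad/s and angle between each of flap_1, flap_2's own z axis and vertical below 0.15 rad))); the arm keeps its last pose, push and grip.
It fails at once if the flap of a bolt not found loose is opened ((angle between flap_1's own z axis and vertical above 0.3 rad and value of joint bolt_1 below 0.003 m) or (angle between flap_2's own z axis and vertical above 0.3 rad and value of joint bolt_2 below 0.003 m) or (angle between flap_3's own z axis and vertical above 0.3 rad and value of joint bolt_3 below 0.003 m)).
It fails at once if the cover is dropped (contact force between cover and the fingers below 0.05 N and linear speed of cover above 0.6 m/s).
It fails at once if a bystander is moved by more than 40 mm (distance of any of iris_post, mirror_mount, lens_mount, lens_jar, driver, screw_tray, spacer_ring from where it was at the start of the episode above 0.04 m).
It also fails if it takes over 64 s, if anything falls off the work surface, if the arm or the gripper's body presses on something with over 40 N, if the wrist force passes 120 N, or if a joint passes its speed limit or range.

## Working session

There is one attempt and no reset: what is moved stays moved. The work goes in short steps, Python scripts to look and compute and a shell command to move; the robot and the scene stay as the last step left them, time stands still between calls to the robot, and variables do not carry over. Pictures are saved under pics/ and viewed, and the job is handed in when it is done.

```bash
mkdir -p pics
python3 - <<'E'
from rig import r,cams,order
import cv2,json
print(r.sense(), r.nose_length)
for n in("scene","top"):
    cv2.imwrite(f"pics/{n}0.png",cams.grab_frame(n)); print(n,cams.camera_info(n))
E
```

```text
{'clock': 0.0, 'qpos': array([-1.22837735e+00,  3.53648519e-01,  1.63415209e+00,  1.54860838e-05,
        1.15522181e+00, -2.41721593e-03]), 'qvel': array([-1.51432240e-03, -3.79237130e-05, -3.34435889e-04,  1.54424383e-04,
        1.19073413e-03, -6.74881434e-04]), 'joint_efforts': array([ 1.89681530e-03, -6.05254769e+01, -3.42069376e+01,  1.71142447e-04,
        9.37520061e-03,  2.23854965e-05]), 'eef_pos': array([ 211.11015193, -587.7579513 ,  241.55376792]), 'tcp_rot': array([-1.57077871e+00,  1.42973374e-03, -1.22596639e+00]), 'contact_force': array([ 0.30373778, -0.23275038, -1.07295733]), 'wrist_torque': array([-0.00249451,  0.02348266,  0.02479774]), 'opening': 0.9975697147354313} 11.0
scene {'intrinsics': array([[382.02307145,   0.        , 324.83491162],
       [  0.        , 382.02307145, 198.6935106 ],
       [  0.        ,   0.        ,   1.        ]]), 'k1': -0.051523236677840575, 'view': array([[ 5.61843285e-01,  8.27205963e-01,  7.90051539e-03,
        -3.96537302e+02],
       [-5.60049996e-01,  3.73325769e-01,  7.39575467e-01,
         2.29498970e+02],
       [ 6.08831770e-01, -4.19950194e-01,  6.73027273e-01,
        -1.27221486e+03],
       [ 0.00000000e+00,  0.00000000e+00,  0.00000000e+00,
         1.00000000e+00]])}
top {'intrinsics': array([[390.44581566,   0.        , 318.04368649],
       [  0.        , 390.44581566, 198.87245895],
       [  0.        ,   0.        ,   1.        ]]), 'k1': -0.004972822764119947, 'view': array([[ 2.57284564e-02, -9.99551964e-01, -1.52943485e-02,
         7.29151831e+01],
       [ 9.97511166e-01,  2.46652242e-02,  6.60537655e-02,
        -6.10097298e+02],
       [-6.56469325e-02, -1.69557448e-02,  9.97698844e-01,
        -1.06982573e+03],
       [ 0.00000000e+00,  0.00000000e+00,  0.00000000e+00,
         1.00000000e+00]])}
```

View pics/scene0.png

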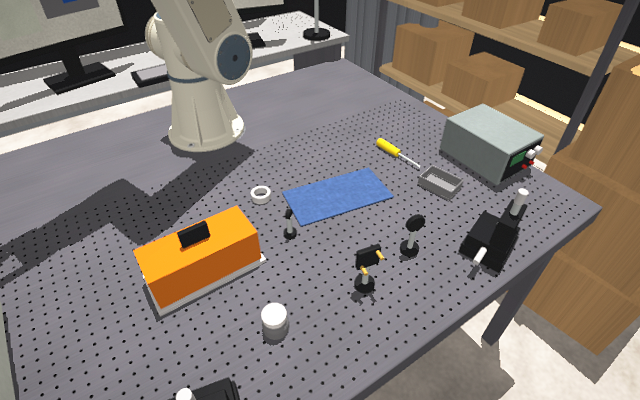

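View pics/top0.png

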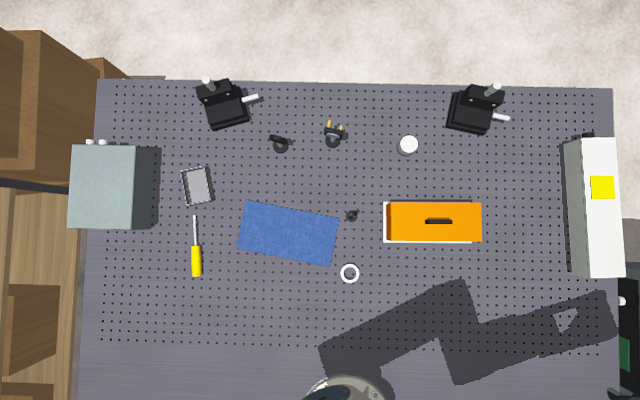

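The scene view shows the orange cover at (200,250) with its fin at (193,235), the mat at (338,195) and the iris post at (290,225). In the top view the cover is at (433,221), the fin at (438,221), the mat at (288,233), the iris at (352,215) and the ring at (350,273). Next I'll measure them.

```bash
cat > h.py <<'E'
import numpy as np,cv2
from rig import r,cams,order
def ray(n,px):
    c=cams.camera_info(n);K=c["intrinsics"];k=c["k1"];V=c["view"]
    p=np.atleast_2d(np.array(px,float))
    # iteratively undistort
    d=(p-K[:2,2])/np.array([K[0,0],K[1,1]]);u=d.copy()
    for _ in range(30): u=d/(1+k*(u**2).sum(1,keepdims=True))
    D=np.c_[u[:,0],-u[:,1],-np.ones(len(u))]@V[:3,:3]
    o=-V[:3,:3].T@V[:3,3]
    return o,D
def plane(n,px,z):
    o,D=ray(n,px); return o+D*((z-o[2])/D[:,2])[:,None]
def proj(n,P):
    c=cams.camera_info(n);K=c["intrinsics"];V=c["view"]
    q=np.atleast_2d(P)@V[:3,:3].T+V[:3,3]; u=np.c_[q[:,0],-q[:,1]]/-q[:,2:]
    u=u*(1+c["k1"]*(u**2).sum(1,keepdims=True)); return u*[K[0,0],K[1,1]]+K[:2,2]
def tri(p1,p2):
    o1,d1=ray("scene",p1);o2,d2=ray("top",p2)
    d1=d1[0]/np.linalg.norm(d1[0]);d2=d2[0]/np.linalg.norm(d2[0])
    s=np.linalg.lstsq(np.c_[d1,-d2],o2-o1,rcond=None)[0]
    a=o1+s[0]*d1;b=o2+s[1]*d2
    return (a+b)/2,np.linalg.norm(a-b)
def hsv(im): return cv2.cvtColor(im,cv2.COLOR_BGR2HSV)
def big(m):
    c,_=cv2.findContours(m,cv2.RETR_EXTERNAL,cv2.CHAIN_APPROX_NONE); return max(c,key=cv2.contourArea)
E
python3 - <<'E'
from h import *
np.set_printoptions(precision=1,suppress=True)
im=cv2.imread("pics/top0.png");H=hsv(im)
for nm,lo,hi,z in(("orange top",(8,150,200),(22,255,255),98),("mat",(100,80,60),(125,255,255),6)):
    c=big(cv2.inRange(H,lo,hi))[:,0]
    w=plane("top",c,z)[:,:2].astype(np.float32)
    rr=cv2.minAreaRect(w);print(nm,len(c),rr, cv2.boundingRect(c)); print(cv2.boxPoints(rr))
# fin in top
m=np.zeros(im.shape[:2],np.uint8); m[208:235,415:465]=(im[208:235,415:465].max(2)<70)*255
c=big(m)[:,0]; print("fin px",cv2.minAreaRect(c),cv2.minAreaRect(plane("top",c,138)[:,:2].astype(np.float32)))
for n,p,z in(("iris",(352,215),60),("ring",(350,273),20),("jar",(408,145),55)):print(n,plane("top",[p],z))
s=cv2.imread("pics/scene0.png");cv2.imwrite("pics/z0.png",np.vstack([cv2.resize(s[200:320,120:280],(640,480),interpolation=cv2.INTER_CUBIC)]))
cv2.imwrite("pics/z1.png",cv2.resize(im[180:280,370:500],(780,600),interpolation=cv2.INTER_CUBIC))
E
```

```text
orange top 253 ((552.6107177734375, -217.79806518554688), (98.63322448730469, 230.5234375), 0.7854179739952087) (391, 202, 91, 40)
[[ 501.7 -103.2]
 [ 504.9 -333.7]
 [ 603.5 -332.4]
 [ 600.3 -101.9]]
mat 280 ((510.7915344238281, 173.3533935546875), (270.2704162597656, 140.99317932128906), 79.9443588256836) (236, 200, 103, 67)
[[417.8  52.6]
 [556.6  28. ]
 [603.8 294.1]
 [465.  318.7]]
fin px ((438.0, 221.5), (3.0, 26.0), 90.0) ((551.636962890625, -211.66485595703125), (7.407322406768799, 64.1458511352539), 1.4555429220199585)
iris [[564.4  -4.5  60. ]]
ring [[405.5  -5.1  20. ]]
jar [[ 758.7 -153.3   55. ]]
```

View pics/z1.png

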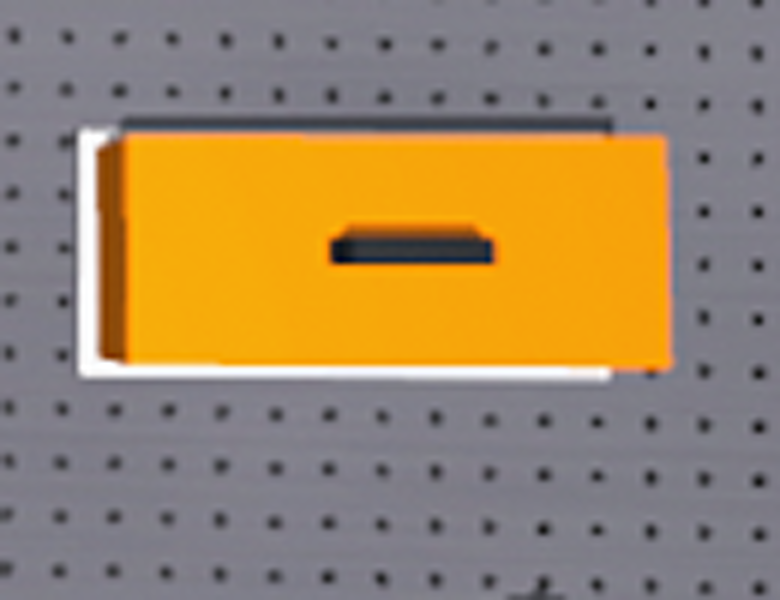

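View pics/z0.png

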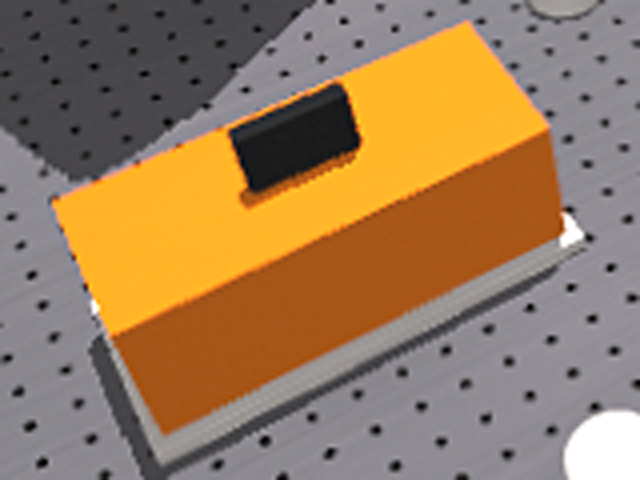

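The sizes check out: the cover measures 98.6 x 230.5 at z=98, yaw about +0.8°, and the mat 270 x 141, yaw about -10°. I'll turn the tool first.

```bash
cat >> h.py <<'E'
from scipy.spatial.transform import Rotation as Ro
def todo(pos,yaw_deg,pitch=0,roll=-90):
    s=r.sense();R=Ro.from_euler("xyz",s["tcp_rot"])
    T=Ro.from_euler("xyz",[roll,pitch,yaw_deg],degrees=True)
    d=np.array(pos)-s["eef_pos"]
    rv=(R.inv()*T).as_rotvec(degrees=True)
    print("t %.2f pos %s rpy %s F %s open %.3f"%(s["clock"],s["eef_pos"].round(1),np.degrees(s["tcp_rot"]).round(1),s["contact_force"].round(1),s["opening"]))
    print(" turn deg",rv.round(1)," shift cm now-axes",(R.inv().apply(d)/10).round(2)," in target axes",(T.inv().apply(d)/10).round(2))
E
python3 -m crank '[[0,-7,0,0,0,0,1],[0,-7,0,0,0,0,1],[0,-7,0,0,0,0,1],[0,-7,0,0,0,0,1],[0,-7,0,0,0,0,1],[0,-7,0,0,0,0,1],[0,-7,0,0,0,0,1],[0,-7,0,0,0,0,1],[0,-7,0,0,0,0,1],[0,-7,0,0,0,0,1]]' 40
python3 -c "
from h import *
todo((552.6,-217.8,200),0.8)"
```

```text
clock: 0.93
eef_pos: [210.1, -585.1, 237.0]
tcp_rot: [-1.561, 0.003, 0.023]
contact_force: [-1.0, 0.6, 0.2]
opening: 1.004
t 0.93 pos [ 210.1 -585.1  237. ] rpy [-89.5   0.2   1.3] F [-1.   0.6  0.2] open 1.004
 turn deg [-0.5  0.5 -0.2]  shift cm now-axes [35.08  3.93 35.91]  in target axes [34.76  3.7  36.24]
```

```bash
python3 -m crank '[[0,0,0,2.9,0.1,2.9,1],[0,0,0,2.9,0.1,2.9,1],[0,0,0,2.9,0.1,2.9,1],[0,0,0,2.9,0.1,2.9,1],[0,0,0,2.9,0.1,2.9,1],[0,0,0,2.9,0.1,2.9,1],[0,0,0,2.9,0.1,2.9,1],[0,0,0,2.9,0.1,2.9,1],[0,0,0,2.9,0.1,2.9,1],[0,0,0,2.9,0.1,2.9,1]]'
python3 -c "
from h import *
todo((552.6,-217.8,180),0.8)"
```

```text
clock: 1.77
eef_pos: [490.2, -283.0, 224.9]
tcp_rot: [-1.561, 0.007, 0.024]
contact_force: [1.3, -0.5, -0.2]
opening: 0.999
t 1.77 pos [ 490.2 -283.   224.9] rpy [-89.4   0.4   1.4] F [ 1.3 -0.5 -0.2] open 0.999
 turn deg [-0.6  0.6 -0.4]  shift cm now-axes [6.42 4.51 6.33]  in target axes [6.33 4.49 6.44]
```

```bash
python3 -m crank '[[-0.6,0.6,-0.4,1.5,0,1.5,1],[0,0,0,1.5,0.5,1.5,1],[0,0,0,1.5,0.9,1.5,1],[0,0,0,1,1,1,1],[0,0,0,0.8,1,0.8,1],[0,0,0,0.2,1,0.2,1],[0,0,0,0,0,0,1],[0,0,0,0,0,0,1],[0,0,0,0,0,0,1],[0,0,0,0,0,0,1]]'
python3 -c "
from h import *
todo((552.6,-217.8,116),0.8)
cv2.imwrite('pics/s1.png',cams.grab_frame('scene'));cv2.imwrite('pics/t1.png',cams.grab_frame('top'))"
```

```text
clock: 2.6
eef_pos: [559.8, -206.7, 176.5]
tcp_rot: [-1.57, 0.002, 0.021]
contact_force: [-0.6, -0.5, 0.2]
opening: 0.997
t 2.60 pos [ 559.8 -206.7  176.5] rpy [-89.9   0.1   1.2] F [-0.6 -0.5  0.2] open 0.997
 turn deg [-0.1  0.4 -0.1]  shift cm now-axes [-0.73  6.05 -1.1 ]  in target axes [-0.74  6.05 -1.1 ]
```

View pics/s1.png

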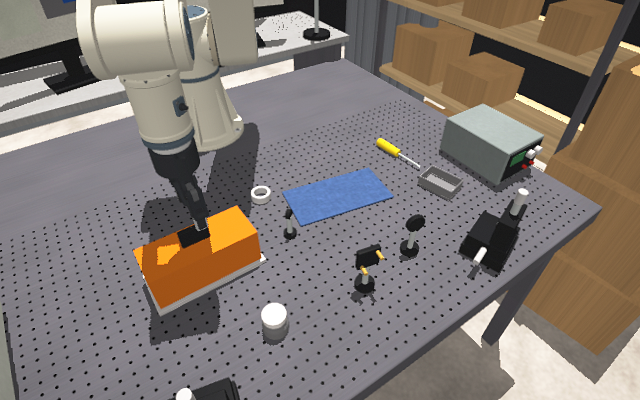

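The gripper is over the fin, at about (200,225). I'll correct the overshoot, then descend.

```bash
python3 -m crank '[[0,0.4,0,-0.4,0,-0.6,1],[0,0,0,-0.3,0,-0.4,1],[0,0,0,0,0,0,1],[0,0,0,0,0.8,0,1],[0,0,0,0,0.8,0,1],[0,0,0,0,0.8,0,1],[0,0,0,0,0.8,0,1],[0,0,0,0,0.8,0,1],[0,0,0,0,0.8,0,1],[0,0,0,0,0,0,1]]'
python3 -c "
from h import *
todo((552.6,-217.8,116),0.8)"
```

```text
clock: 3.53
eef_pos: [551.6, -219.5, 124.4]
tcp_rot: [-1.571, 0.0, 0.01]
contact_force: [-0.5, -0.2, -0.1]
opening: 0.999
t 3.53 pos [ 551.6 -219.5  124.4] rpy [-90.    0.    0.6] F [-0.5 -0.2 -0.1] open 0.999
 turn deg [-0.  -0.2 -0. ]  shift cm now-axes [0.1  0.84 0.17]  in target axes [0.1  0.84 0.17]
```

```bash
python3 -m crank '[[0,0,0,0.1,0.5,0.1,1],[0,0,0,0,0.2,0,1],[0,0,0,0,0,0,1],[0,0,0,0,0,0,-1],[0,0,0,0,0,0,-1],[0,0,0,0,0,0,-1],[0,0,0,0,0,0,-1],[0,0,0,0,0,0,-1],[0,0,0,0,0,0,-1],[0,0,0,0,0,0,-1]]' 60
python3 -c "
from h import *
todo((552.6,-217.8,230),0.8)
cv2.imwrite('pics/s2.png',cams.grab_frame('scene')[120:320,80:320])"
```

```text
clock: 4.37
eef_pos: [552.9, -218.2, 116.9]
tcp_rot: [-1.571, 0.001, 0.011]
contact_force: [-0.7, 0.6, -4.7]
opening: 0.13
t 4.37 pos [ 552.9 -218.2  116.9] rpy [-90.    0.    0.6] F [-0.7  0.6 -4.7] open 0.130
 turn deg [-0.  -0.2 -0. ]  shift cm now-axes [ -0.04 -11.31   0.04]  in target axes [ -0.03 -11.31   0.04]
```

View pics/s2.png

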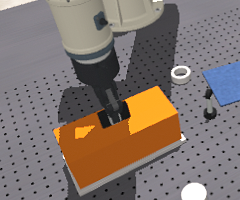

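The jaw opening of 0.13 is about 11 mm, which matches the fin. Lifting straight up.

```bash
python3 -m crank '[[0,0,0,0,0,0,-1],[0,0,0,0,-0.5,0,-1],[0,0,0,0,-1,0,-1],[0,0,0,0,-1.2,0,-1],[0,0,0,0,-1.2,0,-1],[0,0,0,0,-1.4,0,-1],[0,0,0,0,-1.4,0,-1],[0,0,0,0,-1.4,0,-1],[0,0,0,0,-1.4,0,-1],[0,0,0,0,-1.2,0,-1]]'
python3 -c "
from h import *
todo((510.8,173.4,240),-10.06)
cv2.imwrite('pics/s3.png',cams.grab_frame('scene'))"
```

```text
clock: 5.25
eef_pos: [551.0, -217.2, 232.4]
tcp_rot: [-1.569, 0.005, 0.011]
contact_force: [0.5, -0.7, -3.4]
opening: 0.133
t 5.25 pos [ 551.  -217.2  232.4] rpy [-89.9   0.3   0.6] F [ 0.5 -0.7 -3.4] open 0.133
 turn deg [-0.1 10.7 -0.3]  shift cm now-axes [-3.6  -0.66 39.11]  in target axes [-10.78  -0.76  37.76]
```

View pics/s3.png

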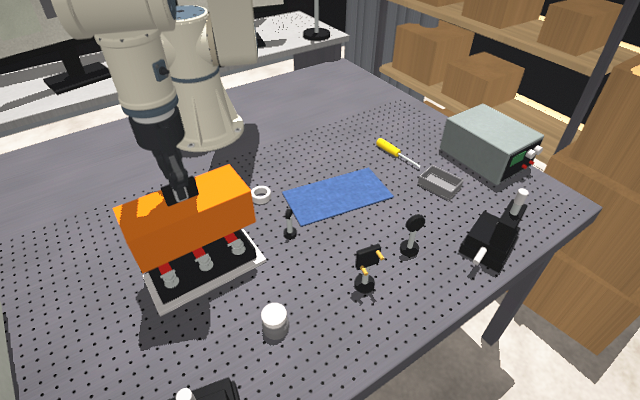

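The cover is clear: its rim is at about 127 mm, and the three bolts show at (168,275), (205,255) and (236,237). Carrying it over the iris (82 mm) to the mat.

```bash
python3 -m crank '[[0,0,0,0,-0.1,1,-1],[0,1,0,-0.2,-0.1,2,-1],[0,1,0,-0.3,-0.1,2.5,-1],[0,1,0,-0.4,-0.1,2.8,-1],[0,1,0,-0.5,-0.1,2.8,-1],[0,1,0,-0.6,-0.1,2.8,-1],[0,1,0,-0.7,-0.1,2.8,-1],[0,1,0,-0.7,-0.1,2.8,-1],[0,1,0,-0.8,-0.1,2.8,-1],[0,1,0,-0.8,0,2.8,-1]]'
python3 -c "
from h import *
todo((510.8,173.4,240),-10.06)"
```

```text
clock: 6.13
eef_pos: [514.6, 46.0, 246.5]
tcp_rot: [-1.571, -0.002, -0.161]
contact_force: [0.6, -0.3, -3.4]
opening: 0.132
t 6.13 pos [514.6  46.  246.5] rpy [-90.   -0.1  -9.2] F [ 0.6 -0.3 -3.4] open 0.132
 turn deg [0.  0.8 0.1]  shift cm now-axes [-2.42  0.64 12.51]  in target axes [-2.6   0.65 12.48]
```

```bash
python3 -m crank '[[0,0.4,0,-0.4,0,2.6,-1],[0,0,0,-0.4,0,2.2,-1],[0,0,0,-0.4,0,1.8,-1],[0,0,0,-0.4,0.1,1.5,-1],[0,0,0,-0.4,0.1,1.2,-1],[0,0,0,-0.2,0.1,0.9,-1],[0,0,0,-0.1,0.1,0.6,-1],[0,0,0,0,0,0.3,-1],[0,0,0,0,0,0,-1],[0,0,0,0,0,0,-1]]'
python3 -c "
from h import *
todo((510.8,173.4,111),-10.06)
cv2.imwrite('pics/t4.png',cams.grab_frame('top'));cv2.imwrite('pics/s4.png',cams.grab_frame('scene'))"
```

```text
clock: 6.97
eef_pos: [502.5, 173.9, 241.3]
tcp_rot: [-1.57, 0.002, -0.163]
contact_force: [0.6, 0.1, -2.8]
opening: 0.131
t 6.97 pos [502.5 173.9 241.3] rpy [-90.    0.1  -9.4] F [ 0.6  0.1 -2.8] open 0.131
 turn deg [-0.   0.7 -0.1]  shift cm now-axes [ 0.86 13.03  0.08]  in target axes [ 0.83 13.03  0.1 ]
```

View pics/s4.png

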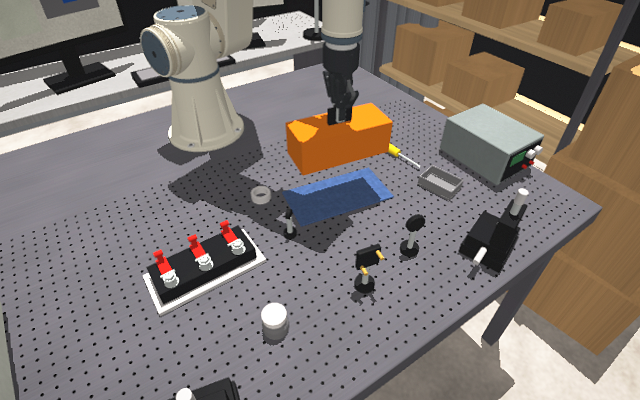

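The cover hangs level above the mat, at about (340,140). The base shows its bolts at (170,275), (205,258) and (238,243) with the red bars on the robot side. Lowering.

```bash
python3 -m crank '[[0,0.6,0,0.5,0.5,0.1,-1],[0,0,0,0.3,1.2,0,-1],[0,0,0,0,1.6,0,-1],[0,0,0,0,1.6,0,-1],[0,0,0,0,1.6,0,-1],[0,0,0,0,1.4,0,-1],[0,0,0,0,1.2,0,-1],[0,0,0,0,0.9,0,-1],[0,0,0,0,0.5,0,-1],[0,0,0,0,0,0,-1]]'
python3 -c "
from h import *
todo((510.8,173.4,111),-10.06)"
```

```text
clock: 7.9
eef_pos: [514.1, 168.5, 125.6]
tcp_rot: [-1.571, 0.001, -0.183]
contact_force: [-0.4, -0.3, -4.4]
opening: 0.127
t 7.90 pos [514.1 168.5 125.6] rpy [-90.    0.1 -10.5] F [-0.4 -0.3 -4.4] open 0.127
 turn deg [-0.  -0.4 -0.1]  shift cm now-axes [-0.41  1.46  0.42]  in target axes [-0.41  1.46  0.42]
```

```bash
python3 -m crank '[[0,0,0,-0.3,0.3,0.3,-1],[0,0,0,0,0.3,0,-1],[0,0,0,0,0.3,0,-1],[0,0,0,0,0.3,0,-1],[0,0,0,0,0.2,0,-1],[0,0,0,0,0.1,0,-1],[0,0,0,0,0,0,-1],[0,0,0,0,0,0,-1],[0,0,0,0,0,0,-1],[0,0,0,0,0,0,-1]]'
python3 -c "
from h import *
todo((510.8,173.4,111),-10.06)"
```

```text
clock: 8.73
eef_pos: [513.6, 173.0, 111.5]
tcp_rot: [-1.568, -0.003, -0.183]
contact_force: [0.9, 1.0, -2.9]
opening: 0.131
t 8.73 pos [513.6 173.  111.5] rpy [-89.9  -0.2 -10.5] F [ 0.9  1.  -2.9] open 0.131
 turn deg [-0.1 -0.4  0.2]  shift cm now-axes [-0.28  0.04 -0.01]  in target axes [-0.28  0.05 -0.01]
```

```bash
python3 -m crank '[[0,0,0,-0.1,0.1,0,-1],[0,0,0,0,0.1,0,-1],[0,0,0,0,0,0,-1],[0,0,0,0,0,0,-1],[0,0,0,0,0,0,-1],[0,0,0,0,0,0,-1],[0,0,0,0,0,0,-1],[0,0,0,0,0,0,-1],[0,0,0,0,0,0,-1],[0,0,0,0,0,0,-1]]'
python3 -c "
from h import *
todo((510.8,173.4,111),-10.06)"
```

```text
clock: 9.57
eef_pos: [512.8, 173.5, 110.5]
tcp_rot: [-1.568, -0.004, -0.183]
contact_force: [-0.2, 0.5, -3.1]
opening: 0.128
t 9.57 pos [512.8 173.5 110.5] rpy [-89.8  -0.2 -10.5] F [-0.2  0.5 -3.1] open 0.128
 turn deg [-0.2 -0.4  0.2]  shift cm now-axes [-0.19 -0.06 -0.05]  in target axes [-0.19 -0.05 -0.04]
```

```bash
python3 -m crank '[[0,0,0,0,0.15,0,-1],[0,0,0,0,0.15,0,-1],[0,0,0,0,0.1,0,-1],[0,0,0,0,0,0,-1],[0,0,0,0,0,0,-1],[0,0,0,0,0,0,-1],[0,0,0,0,0,0,-1],[0,0,0,0,0,0,-1],[0,0,0,0,0,0,-1],[0,0,0,0,0,0,-1]]'
python3 -c "
from h import *
todo((510.8,173.4,111),-10.06)
cv2.imwrite('pics/s5.png',cv2.resize(cams.grab_frame('scene')[90:230,250:430],None,fx=4,fy=4))"
```

```text
clock: 10.4
eef_pos: [513.1, 173.7, 110.3]
tcp_rot: [-1.567, -0.004, -0.183]
contact_force: [-0.7, 0.0, -0.1]
opening: 0.137
t 10.40 pos [513.1 173.7 110.3] rpy [-89.8  -0.3 -10.5] F [-0.7  0.  -0.1] open 0.137
 turn deg [-0.2 -0.4  0.3]  shift cm now-axes [-0.22 -0.07 -0.07]  in target axes [-0.22 -0.07 -0.07]
```

View pics/s5.png

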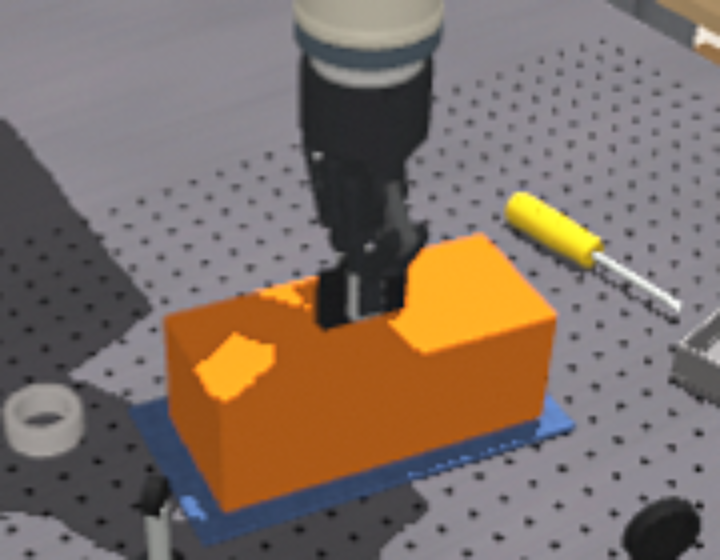

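The z force went from -3 to 0, so the weight is on the mat. The cover stands upright with mat showing all round it. Opening the jaws, then rising.

```bash
python3 -m crank '[[0,0,0,0,0,0,0],[0,0,0,0,0,0,0.4],[0,0,0,0,0,0,0.4],[0,0,0,0,0,0,0.4],[0,0,0,0,0,0,0.4],[0,0,0,0,0,0,0.4],[0,0,0,0,0,0,0.4],[0,0,0,0,0,0,0.4],[0,0,0,0,0,0,0.4],[0,0,0,0,0,0,0.4]]'
python3 -m crank '[[0,0,0,0,-0.5,0,0.4],[0,0,0,0,-1,0,0.4],[0,0,0,0,-1.5,0,0.4],[0,0,0,0,-1.5,0,0.4],[0,0,0,0,-1.5,0,0.4],[0,0,0,0,-2,0,0],[0,0,0,0,-2,0,-0.5],[0,0,0,0,-0.5,0,-1],[0,0,0,0,0,0,-1],[0,0,0,0,0,0,-1]]'
python3 - <<'E'
from h import *
np.set_printoptions(precision=1,suppress=True)
todo((578,-143,100),0.8)
t=cams.grab_frame('top');s=cams.grab_frame('scene')
cv2.imwrite('pics/t6.png',t);cv2.imwrite('pics/s6.png',s)
H=hsv(t)
# plate/unit: red bars & white bolts in both views
for n,im,box in(('top',t,(370,180,500,260)),('scene',s,(130,200,280,320))):
    x0,y0,x1,y1=box;h=hsv(im[y0:y1,x0:x1])
    m=cv2.inRange(h,(0,130,90),(6,255,255))|cv2.inRange(h,(174,130,90),(180,255,255))
    k,l,st,ce=cv2.connectedComponentsWithStats(m)
    for i in range(1,k):
        if st[i,4]>8: print(n,'red',st[i],ce[i]+[x0,y0])
cv2.imwrite('pics/z6.png',np.hstack([cv2.resize(t[190:255,375:490],(460,260),interpolation=cv2.INTER_CUBIC)]))
cv2.imwrite('pics/z6t.png',cv2.resize(t[190:255,375:490],None,fx=6.5,fy=6.5,interpolation=cv2.INTER_CUBIC))
cv2.imwrite('pics/z6s.png',cv2.resize(s[205:315,135:275],None,fx=5,fy=5,interpolation=cv2.INTER_CUBIC))
E
```

```text
clock: 11.28
eef_pos: [514.4, 174.0, 111.1]
tcp_rot: [-1.566, -0.007, -0.183]
contact_force: [0.0, -0.4, 0.1]
opening: 0.704
clock: 12.12
eef_pos: [513.2, 173.5, 226.3]
tcp_rot: [-1.565, -0.008, -0.183]
contact_force: [-0.2, 0.4, -0.3]
opening: 0.005
t 12.12 pos [513.2 173.5 226.3] rpy [-89.7  -0.5 -10.5] F [-0.2  0.4 -0.3] open 0.005
 turn deg [ -0.3 -11.3   0.5]  shift cm now-axes [ 12.   12.6 -30. ]  in target axes [  6.   12.6 -31.7]
top red [ 29  42  11  16 149] [403.2 229.7]
top red [ 56  42  12  16 153] [431.2 229.7]
top red [ 84  42  13  16 155] [459.4 229.8]
scene red [ 90  20  18  23 219] [227.3 231.8]
scene red [ 58  34  18  24 224] [195.7 246.4]
scene red [ 23  50  19  25 247] [161.7 262.1]
```

View pics/z6t.png

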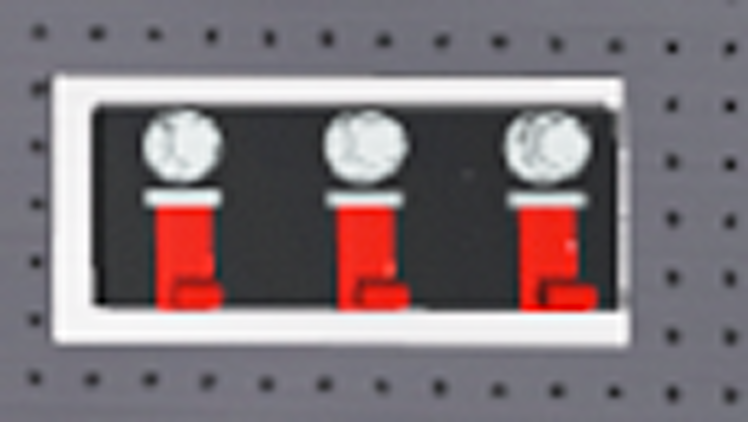

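View pics/z6s.png

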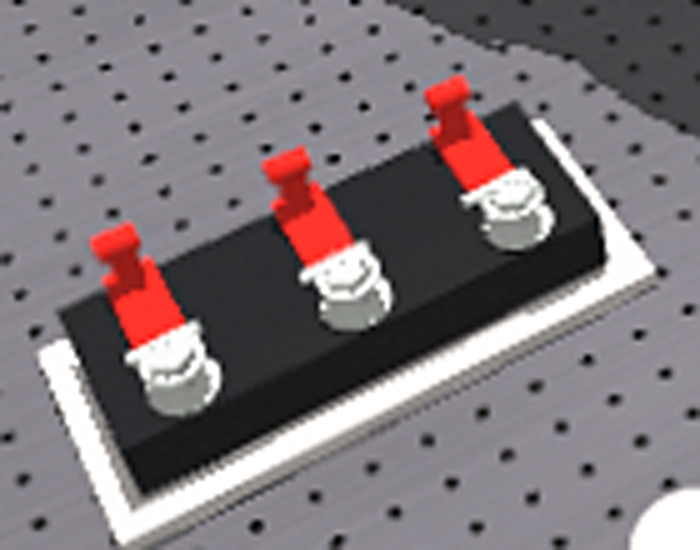

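View pics/s6.png

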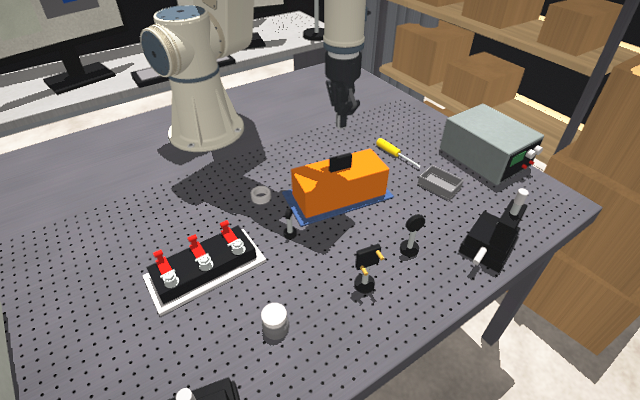

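The cover stands free on the mat at (340,180). In the top zoom the bolts are at (182,145), (365,147) and (547,147), with the bars below them. Next I'll pin the base from the plate corners and the bars.

Run:
```python
from h import *
np.set_printoptions(precision=1,suppress=True)
z=lambda p:np.array(p)/6.5+[375,190]-0.4
zs=lambda p:np.array(p)/5+[135,205]-0.4
c=plane('top',z([(52,76),(623,76),(630,345),(52,345)]),12);print('plate',c,c.mean(0),np.linalg.norm(c[1]-c[0]),np.linalg.norm(c[2]-c[1]))
print('bolts',plane('top',z([(182,145),(365,147),(547,147)]),66))
print('bars top',plane('top',z([(199,293),(384,293),(569,296)]),79))
print('hinge',plane('top',z([(183,198),(365,200),(548,200)]),50))
# triangulate bars
for a,b in zip([(448,92),(288,165),(115,243)],[(199,293),(384,293),(569,296)]): print('bar tri',tri(zs(a),z(b)))
for a,b in zip([(515,190),(350,268),(175,352)],[(182,143),(365,145),(550,145)]): print('bolt tri',tri(zs(a),z(b)))
Ru=Ro.from_euler('z',0.8,degrees=True)
for y in(75,0,-75):
  b=np.array([552.6,-217.8,0])+Ru.apply([26,y,70]);g=np.array([552.6,-217.8,0])+Ru.apply([-36,y,73.5]);print('pred bolt',b,proj('top',b),proj('scene',b),'bar',g,proj('top',g),proj('scene',g))
t=cv2.imread('pics/t6.png');m=cv2.inRange(hsv(t),(8,150,200),(22,255,255));m[:,345:]=0
rr=cv2.minAreaRect(plane('top',big(m)[:,0],92)[:,:2].astype(np.float32));print('cover now',rr)
```

```text
plate [[ 606.3  -93.    12. ]
 [ 612.4 -338.4   12. ]
 [ 497.2 -341.4   12. ]
 [ 490.7  -94.7   12. ]] [ 551.7 -216.8   12. ] 245.46614663427158 115.27204936316228
bolts [[ 575.9 -138.5   66. ]
 [ 576.9 -213.2   66. ]
 [ 578.8 -287.3   66. ]]
bars top [[ 515.9 -143.4   79. ]
 [ 517.8 -217.7   79. ]
 [ 518.5 -291.8   79. ]]
hinge [[ 554.5 -142.4   50. ]
 [ 555.6 -217.7   50. ]
 [ 557.5 -293.3   50. ]]
bar tri (array([ 516.2, -142.7,   79.7]), np.float64(1.251287950458219))
bar tri (array([ 518. , -217.2,   79. ]), np.float64(0.9905473745027963))
bar tri (array([ 518.6, -292.2,   77.4]), np.float64(0.3853213530612853))
bolt tri (array([ 576.4, -138.4,   68.6]), np.float64(1.0153229095551748))
bolt tri (array([ 577.4, -213.3,   68.1]), np.float64(1.4108117610912092))
bolt tri (array([ 579.4, -288. ,   68.4]), np.float64(0.671728996250481))
pred bolt [ 577.6 -142.4   70. ] [[404.4 211.3]] [[236.3 243.3]] bar [ 515.6 -143.3   73.5] [[404.7 234.8]] [[224.  224.9]]
pred bolt [ 578.6 -217.4   70. ] [[432.8 211.6]] [[203.1 258.9]] bar [ 516.6 -218.3   73.5] [[433.3 235.1]] [[191.8 239.1]]
pred bolt [ 579.6 -292.4   70. ] [[461.2 211.9]] [[167.4 275.6]] bar [ 517.7 -293.3   73.5] [[462.  235.4]] [[157.4 254.3]]
cover now ((508.931396484375, 79.64303588867188), (42.23280715942383, 75.96267700195312), 79.24494934082031)
```

```bash
python3 -m crank '[[0,-1.2,0,0.7,0,-1.5,-1],[0,-1.2,0,1,0,-3,-1],[0,-1.2,0,1,0,-3,-1],[0,-1.2,0,0.9,0,-3,-1],[0,-1.2,0,0.8,0,-3,-1],[0,-1.2,0,0.7,0,-3,-1],[0,-1.2,0,0.6,0,-3,-1],[0,-1.2,0,0.5,0.3,-3,-1],[0,-1.2,0,0.5,0.5,-3,-1],[0,0,0,0.4,0.5,-2,-1]]'
python3 -c "
from h import *
todo((576.7,-142,90),1)"
```

```text
clock: 13.05
eef_pos: [556.5, -115.1, 199.3]
tcp_rot: [-1.566, 0.009, 0.023]
contact_force: [0.3, -0.2, -0.3]
opening: -0.001
t 13.05 pos [ 556.5 -115.1  199.3] rpy [-89.7   0.5   1.3] F [ 0.3 -0.2 -0.3] open -0.001
 turn deg [-0.3  0.3 -0.5]  shift cm now-axes [ 2.06 10.9  -2.78]  in target axes [ 1.97 10.93 -2.72]
```

```bash
python3 -m crank '[[-0.3,0.3,-0.5,0.6,0.5,-0.7,-1],[0,0,0,0.5,1,-0.6,-1],[0,0,0,0.4,1.5,-0.5,-1],[0,0,0,0.2,1.5,-0.2,-1],[0,0,0,0,1.5,0,-1],[0,0,0,0,1.5,0,-1],[0,0,0,0,1.2,0,-1],[0,0,0,0,0.6,0,-1],[0,0,0,0,0,0,-1],[0,0,0,0,0,0,-1]]'
python3 -c "
from h import *
todo((576.7,-142,81),1)"
```

```text
clock: 13.88
eef_pos: [570.9, -133.5, 89.3]
tcp_rot: [-1.568, 0.014, 0.015]
contact_force: [0.3, 0.7, 0.5]
opening: -0.003
t 13.88 pos [ 570.9 -133.5   89.3] rpy [-89.8   0.8   0.8] F [0.3 0.7 0.5] open -0.003
 turn deg [-0.2 -0.2 -0.8]  shift cm now-axes [ 0.58  0.81 -0.86]  in target axes [ 0.57  0.83 -0.86]
```

```bash
python3 -m crank '[[0,0,-0.8,0.4,0,-0.5,-1],[0,0,0,0.3,0,-0.4,-1],[0,0,0,0,0,0,-1],[0,0,0,0,0.3,0,-1],[0,0,0,0,0.3,0,-1],[0,0,0,0,0.2,0,-1],[0,0,0,0,0.2,0,-1],[0,0,0,0,0.2,0,-1],[0,0,0,0,0.1,0,-1],[0,0,0,0,0.0,0,-1]]'
python3 -c "
from h import *
todo((576.7,-142,81),1)
cv2.imwrite('pics/s7.png',cv2.resize(cams.grab_frame('scene')[205:315,135:275],None,fx=5,fy=5,interpolation=cv2.INTER_CUBIC))"
```

```text
clock: 14.72
eef_pos: [581.5, -143.5, 81.0]
tcp_rot: [-1.569, -0.007, 0.015]
contact_force: [0.7, 0.1, -0.1]
opening: 0.001
t 14.72 pos [ 581.5 -143.5   81. ] rpy [-89.9  -0.4   0.9] F [ 0.7  0.1 -0.1] open 0.001
 turn deg [-0.1 -0.1  0.4]  shift cm now-axes [-0.48 -0.01  0.15]  in target axes [-0.48 -0.    0.15]
```

View pics/s7.png

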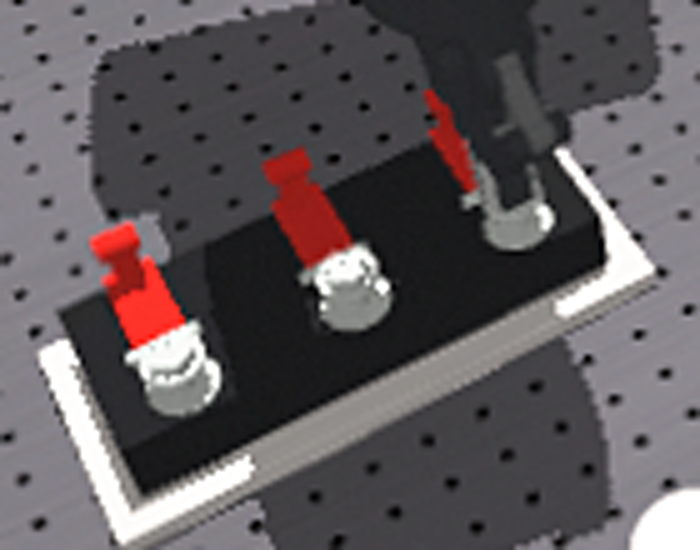

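The fingertips are on bolt 1, at about (515,190) in the zoom. Pressing gently.

```bash
python3 -m crank '[[0,0,0,-0.3,0,0.1,-1],[0,0,0,0,0.2,0,-1],[0,0,0,0,0.2,0,-1],[0,0,0,0,0.2,0,-1],[0,0,0,0,0.2,0,-1],[0,0,0,0,0.2,0,-1],[0,0,0,0,0.2,0,-1],[0,0,0,0,0.2,0,-1],[0,0,0,0,0.2,0,-1],[0,0,0,0,0.2,0,-1]]'
python3 -c "
from h import *
todo((576.7,-142,81),1)"
```

```text
clock: 15.6
eef_pos: [578.6, -142.5, 80.3]
tcp_rot: [-1.57, -0.011, 0.016]
contact_force: [-8.4, 1.5, 25.8]
opening: -0.001
t 15.60 pos [ 578.6 -142.5   80.3] rpy [-90.   -0.6   0.9] F [-8.4  1.5 25.8] open -0.001
 turn deg [-0.  -0.1  0.6]  shift cm now-axes [-0.19 -0.07  0.05]  in target axes [-0.19 -0.07  0.05]
```

At 26 N it moved less than 1 mm, so bolt 1 is tight. Next is bolt 2.

```bash
python3 -m crank '[[0,0,0,0,-1,0,-1],[0,0,0,0,-1,0,-1],[0,0,0.6,0,0,-1.2,-1],[0,0,0,0,0,-2,-1],[0,0,0,0,0,-2,-1],[0,0,0,0,0,-1.2,-1],[0,0,0,0,0,-0.4,-1],[0,0,0,0,0,0,-1],[0,0,0,0,0,0,-1],[0,0,0,0,0,0,-1]]'
python3 -c "
from h import *
todo((578,-217,81),1)"
```

```text
clock: 16.43
eef_pos: [578.3, -214.6, 100.6]
tcp_rot: [-1.57, 0.002, 0.016]
contact_force: [-0.5, -0.1, 0.1]
opening: 0.0
t 16.43 pos [ 578.3 -214.6  100.6] rpy [-90.    0.1   0.9] F [-0.5 -0.1  0.1] open 0.000
 turn deg [-0.  -0.1 -0.1]  shift cm now-axes [-0.03  1.96 -0.24]  in target axes [-0.03  1.96 -0.23]
```

```bash
python3 -m crank '[[0,0,0,0,0.6,-0.2,-1],[0,0,0,0,0.6,0,-1],[0,0,0,0,0.4,0,-1],[0,0,0,0,0.2,0,-1],[0,0,0,0,0.2,0,-1],[0,0,0,0,0.2,0,-1],[0,0,0,0,0.2,0,-1],[0,0,0,0,0.2,0,-1],[0,0,0,0,0.2,0,-1],[0,0,0,0,0.2,0,-1]]'
python3 -c "
from h import *
todo((578,-217,81),1)"
```

```text
clock: 17.27
eef_pos: [578.4, -214.6, 74.9]
tcp_rot: [-1.57, 0.003, 0.019]
contact_force: [-6.6, 2.1, 20.5]
opening: -0.003
t 17.27 pos [ 578.4 -214.6   74.9] rpy [-90.    0.2   1.1] F [-6.6  2.1 20.5] open -0.003
 turn deg [-0.   0.1 -0.2]  shift cm now-axes [-0.05 -0.61 -0.24]  in target axes [-0.04 -0.61 -0.24]
```

Bolt 2 sank about 6 mm and stopped hard at 20 N, so it's the loose one. I'll rise and turn the jaws 90°, so they can grip bar 2 by its ends (along y). That lets the flap turn between the pads.

```bash
python3 -m crank '[[0,0,0,0,-1,0,-1],[0,0,0,0,-2,0,-1],[0,0,0,0,-2,0,-1],[0,7,0,0,-1,0,-1],[0,7,0,0,0,0,-1],[0,7,0,0,0,0,-1],[0,7,0,0,0,0,-1],[0,7,0,0,0,0,-1],[0,7,0,0,0,0,-1],[0,7,0,0,0,0,-1]]'
python3 -m crank '[[0,7,0,0,0,0,0],[0,7,0,0,0,0,0],[0,7,0,0,0,0,0],[0,7,0,0,0,0,0],[0,6,0,0,0,0,0],[0,3,0,0,0,0,0],[0,0,0,0,0,0,0],[0,0,0,0,0,0,0],[0,0,0,0,0,0,0],[0,0,0,0,0,0,0]]'
python3 - <<'E'
from h import *
todo((516.8,-217.7,110),-89)
s=cams.grab_frame('scene');t=cams.grab_frame('top')
cv2.imwrite('pics/s8.png',cv2.resize(s[185:315,115:275],None,fx=4.5,fy=4.5,interpolation=cv2.INTER_CUBIC))
cv2.imwrite('pics/t8.png',t)
m=cv2.inRange(hsv(t),(8,150,60),(22,255,255));m[:,345:]=0
c=big(m)[:,0];print('cover outline px',cv2.minAreaRect(c), cv2.minAreaRect(plane('top',c,92)[:,:2].astype(np.float32)))
E
```

```text
clock: 18.1
eef_pos: [579.4, -213.1, 140.7]
tcp_rot: [-1.57, 0.002, -0.854]
contact_force: [-0.5, -0.9, 0.2]
opening: 0.001
clock: 18.93
eef_pos: [579.6, -211.6, 141.4]
tcp_rot: [-1.57, 0.004, -1.522]
contact_force: [-0.3, 0.4, 0.3]
opening: 0.502
t 18.93 pos [ 579.6 -211.6  141.4] rpy [-90.    0.2 -87.2] F [-0.3  0.4  0.3] open 0.502
 turn deg [-0.   1.8 -0.2]  shift cm now-axes [ 0.32  3.14 -6.31]  in target axes [ 0.5   3.14 -6.29]
cover outline px ((283.5365905761719, 231.82925415039062), (89.53874969482422, 38.13429260253906), 12.094758033752441) ((515.552001953125, 174.94248962402344), (233.0933837890625, 98.72164916992188), 79.55277252197266)
```

View pics/s8.png

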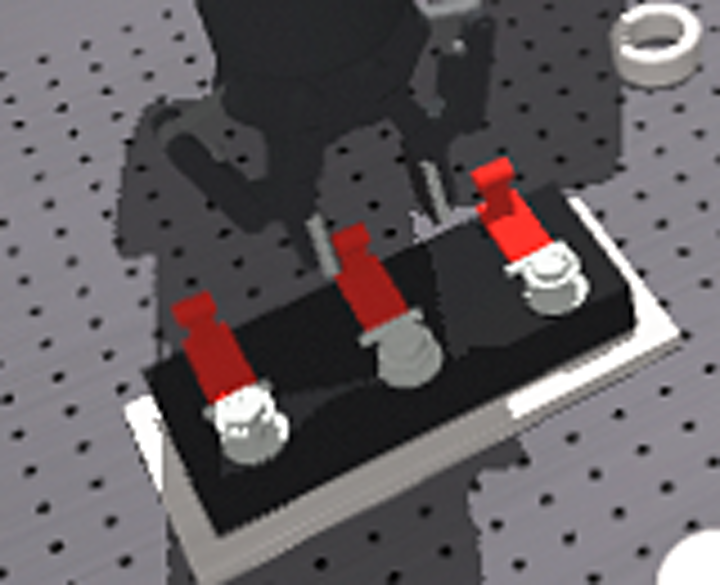

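View pics/t8.png

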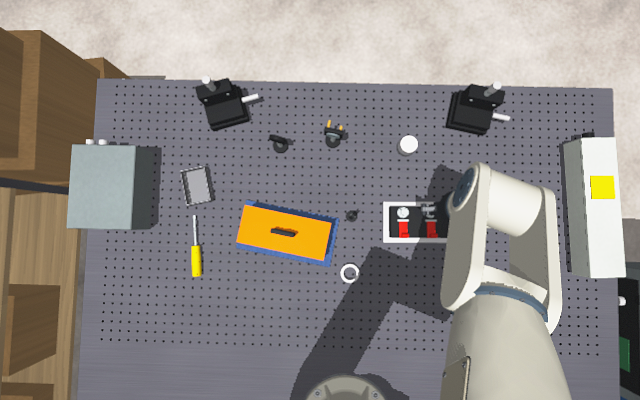

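Bolt 2's head, at (405,350) in the zoom, now sits lower than the others. The cover reads (515.5,174.9), within 5 mm of the mat's centre. Moving over bar 2.

```bash
python3 -m crank '[[0,1.8,0,0.2,0,-1,0],[0,0,0,0.2,0.3,-1.5,0],[0,0,0,0.1,0.5,-1.5,0],[0,0,0,0,0.7,-1.2,0],[0,0,0,0,0.7,-0.6,0],[0,0,0,0,0.4,-0.2,0],[0,0,0,0,0,0,0],[0,0,0,0,0,0,0],[0,0,0,0,0,0,0],[0,0,0,0,0,0,0]]'
python3 -c "
from h import *
todo((516.8,-217.7,76),-89)"
```

```text
clock: 19.87
eef_pos: [516.0, -218.8, 114.6]
tcp_rot: [-1.569, 0.003, -1.562]
contact_force: [-0.4, -0.3, 0.1]
opening: 0.498
t 19.87 pos [ 516.  -218.8  114.6] rpy [-89.9   0.2 -89.5] F [-0.4 -0.3  0.1] open 0.498
 turn deg [-0.1 -0.5 -0.2]  shift cm now-axes [-0.1   3.86  0.08]  in target axes [-0.11  3.86  0.09]
```

```bash
python3 -m crank '[[0,-0.5,0,-0.1,0.5,0.1,0],[0,0,0,0,0.8,0,0],[0,0,0,0,0.8,0,0],[0,0,0,0,0.8,0,0],[0,0,0,0,0.6,0,0],[0,0,0,0,0.4,0,0],[0,0,0,0,0,0,0],[0,0,0,0,0,0,0],[0,0,0,0,0,0,0],[0,0,0,0,0,0,0]]' 40
python3 -c "
from h import *
todo((516.8,-217.7,72),-89)
cv2.imwrite('pics/s9.png',cv2.resize(cams.grab_frame('scene')[185:315,115:275],None,fx=4.5,fy=4.5,interpolation=cv2.INTER_CUBIC))"
```

```text
clock: 20.7
eef_pos: [518.5, -217.2, 70.7]
tcp_rot: [-1.569, 0.003, -1.551]
contact_force: [-0.7, -0.8, 0.5]
opening: 0.498
t 20.70 pos [ 518.5 -217.2   70.7] rpy [-89.9   0.2 -88.9] F [-0.7 -0.8  0.5] open 0.498
 turn deg [-0.1  0.1 -0.2]  shift cm now-axes [ 0.04 -0.13 -0.17]  in target axes [ 0.04 -0.13 -0.17]
```

View pics/s9.png

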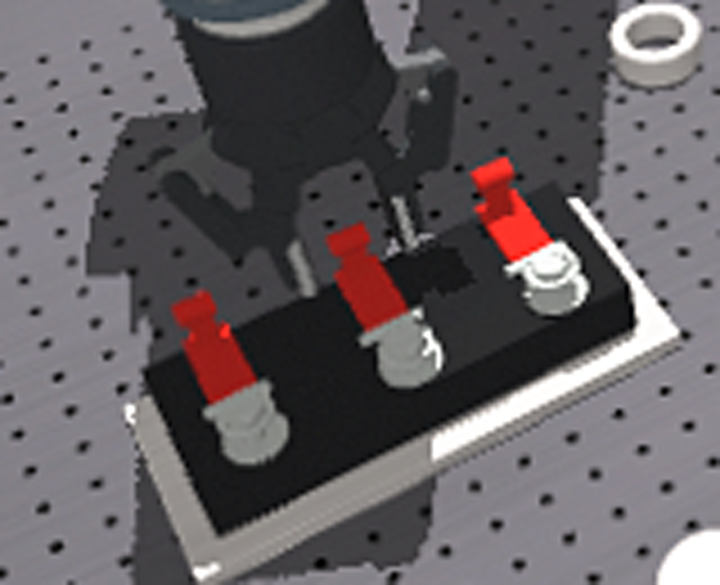

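The fingers straddle bar 2, at (300,270) and (405,220) around the bar at (350,240). Closing.

```bash
python3 -m crank '[[0,0,0,0,0,-0.1,-0.4],[0,0,0,0,0,0,-0.6],[0,0,0,0,0,0,-0.8],[0,0,0,0,0,0,-1],[0,0,0,0,0,0,-1],[0,0,0,0,0,0,-1],[0,0,0,0,0,0,-1],[0,0,0,0,0,0,-1],[0,0,0,0,0,0,-1],[0,0,0,0,0,0,-1]]' 30
python3 -c "
from h import *
todo((565,-217.5,92),-89)"
```

```text
clock: 21.58
eef_pos: [517.8, -216.9, 71.6]
tcp_rot: [-1.568, 0.003, -1.551]
contact_force: [-0.8, 2.4, -0.4]
opening: 0.196
t 21.58 pos [ 517.8 -216.9   71.6] rpy [-89.8   0.2 -88.9] F [-0.8  2.4 -0.4] open 0.196
 turn deg [-0.2  0.1 -0.2]  shift cm now-axes [ 0.14 -2.02  4.73]  in target axes [ 0.14 -2.04  4.72]
```

```bash
python3 -m crank '[[0,0,0,0,-0.4,0.25,-1],[0,0,0,0,-0.35,0.3,-1],[0,0,0,0,-0.32,0.35,-1],[0,0,0,0,-0.3,0.37,-1],[0,0,0,0,-0.25,0.4,-1],[0,0,0,0,-0.2,0.42,-1],[0,0,0,0,0,0,-1],[0,0,0,0,0,0,-1],[0,0,0,0,0,0,-1],[0,0,0,0,0,0,-1]]'
python3 - <<'E'
from h import *
todo((565,-217.5,92),-89)
cv2.imwrite('pics/s10.png',cv2.resize(cams.grab_frame('scene')[185:315,115:275],None,fx=4.5,fy=4.5,interpolation=cv2.INTER_CUBIC))
E
```

```text
clock: 22.42
eef_pos: [537.3, -216.3, 89.8]
tcp_rot: [-1.576, 0.004, -1.55]
contact_force: [-1.6, -0.5, -4.3]
opening: 0.2
t 22.42 pos [ 537.3 -216.3   89.8] rpy [-90.3   0.2 -88.8] F [-1.6 -0.5 -4.3] open 0.200
 turn deg [ 0.3  0.2 -0.2]  shift cm now-axes [ 0.17 -0.24  2.76]  in target axes [ 0.16 -0.22  2.77]
```

View pics/s10.png

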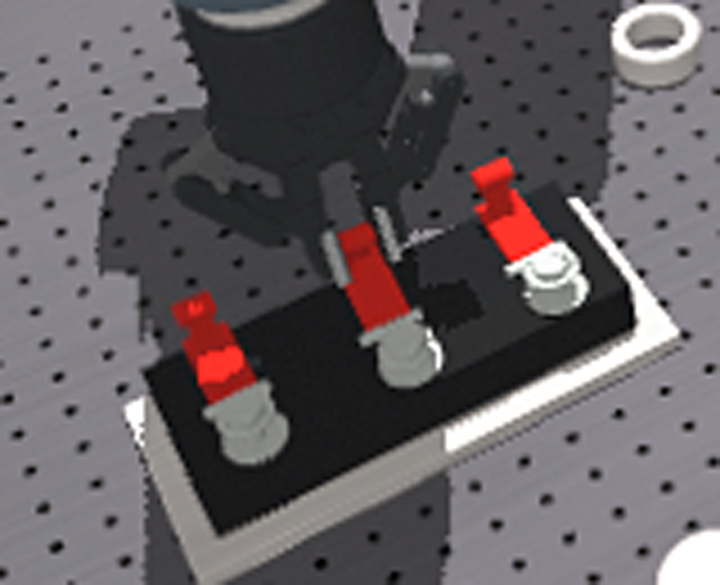

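Run:
```python
from h import *
for f in(0,.3,.6,.9,1.2):
  R=Ro.from_euler('y',f)
  for nm,v in(('bar',[-40,0,25]),('end',[-45,0,3])):
    P=R.apply(v)+[556,-217.6,48.5];print(f,nm,P.round(1),((proj('scene',P)[0]-[115,185])*4.5).round(0))
```

```text
0 bar [ 516.  -217.6   73.5] [347. 242.]
0 end [ 511.  -217.6   51.5] [353. 266.]
0.3 bar [ 525.2 -217.6   84.2] [348. 239.]
0.3 end [ 513.9 -217.6   64.7] [349. 252.]
0.6 bar [ 537.1 -217.6   91.7] [354. 244.]
0.6 end [ 520.6 -217.6   76.4] [349. 244.]
0.9 bar [ 550.7 -217.6   95.4] [362. 258.]
0.9 end [ 530.4 -217.6   85.6] [351. 244.]
1.2 bar [ 564.8 -217.6   94.8] [373. 278.]
1.2 end [ 542.5 -217.6   91.5] [358. 252.]
```

The bar at about (358,240) agrees with a predicted 0.6 rad. Continuing along the arc.

```bash
python3 -m crank '[[0,0,0,0,-0.15,0.4,-1],[0,0,0,0,-0.13,0.42,-1],[0,0,0,0,-0.1,0.45,-1],[0,0,0,0,-0.05,0.45,-1],[0,0,0,0,0,0.45,-1],[0,0,0,0,0.05,0.4,-1],[0,0,0,0,0,0,-1],[0,0,0,0,0,0,-1],[0,0,0,0,0,0,-1],[0,0,0,0,0,0,-1]]'
python3 - <<'E'
from h import *
todo((566.6,-217.5,92.9),-89)
cv2.imwrite('pics/s11.png',cv2.resize(cams.grab_frame('scene')[185:315,115:275],None,fx=4.5,fy=4.5,interpolation=cv2.INTER_CUBIC))
E
```

```text
clock: 23.3
eef_pos: [564.5, -215.7, 94.2]
tcp_rot: [-1.578, 0.005, -1.55]
contact_force: [-5.5, -1.3, 0.2]
opening: 0.198
t 23.30 pos [ 564.5 -215.7   94.2] rpy [-90.4   0.3 -88.8] F [-5.5 -1.3  0.2] open 0.198
 turn deg [ 0.4  0.2 -0.3]  shift cm now-axes [0.18 0.13 0.21]  in target axes [0.18 0.13 0.21]
```

View pics/s11.png

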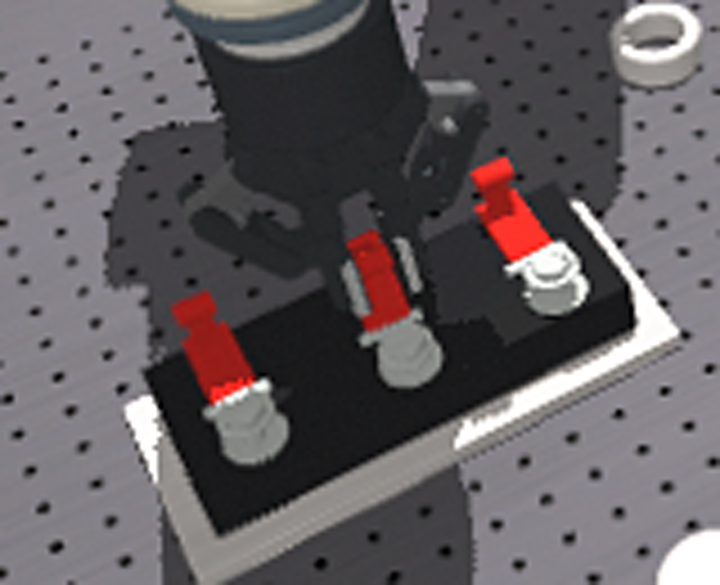

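Run:
```python
from h import *
s=cams.grab_frame('scene');t=cams.grab_frame('top')
a=cv2.resize(s[228:273,175:225],(500,450),interpolation=cv2.INTER_CUBIC)
b=cv2.resize(t[195:245,410:440],(270,450),interpolation=cv2.INTER_CUBIC)
cv2.imwrite('pics/z12.png',cv2.convertScaleAbs(np.hstack([a,b]),alpha=1.6,beta=10))
for f in(.6,.8,1.,1.2):
  R=Ro.from_euler('y',f)
  for nm,v in(('bar',[-40,0,25]),('endtop',[-45,0,3]),('endbot',[-45,0,-3])):
    P=R.apply(v)+[556,-217.6,48.5];print(f,nm,((proj('scene',P)[0]-[175,228])*10).round(0),((proj('top',P)[0]-[410,195])*9).round(0))
P=[556,-217.6,50];print('hinge',((proj('scene',P)[0]-[175,228])*10).round(0))
```

```text
0.6 bar [186. 113.] [226. 291.]
0.6 endtop [175. 112.] [210. 348.]
0.6 endbot [174. 118.] [206. 359.]
0.8 bar [198. 130.] [229. 260.]
0.8 endtop [178. 110.] [217. 326.]
0.8 endbot [175. 111.] [213. 341.]
1.0 bar [212. 156.] [230. 227.]
1.0 endtop [185. 116.] [222. 301.]
1.0 endbot [180. 111.] [219. 318.]
1.2 bar [230. 188.] [229. 194.]
1.2 endtop [195. 130.] [226. 272.]
1.2 endbot [188. 120.] [223. 292.]
hinge [261. 299.]
```

View pics/z12.png

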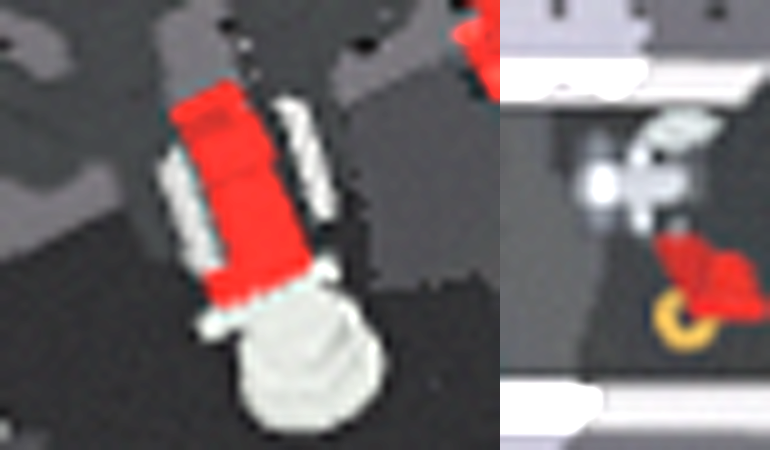

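The shading suggests about 1.0 rad, a little less than the TCP implies (1.15), so the bar may have slipped slightly in the pads. I'll go further along the arc for margin.

```bash
python3 -m crank '[[0,0,0,0,0,0.3,-1],[0,0,0,0,0.05,0.3,-1],[0,0,0,0,0.1,0.3,-1],[0,0,0,0,0.1,0.2,-1],[0,0,0,0,0,0,-1],[0,0,0,0,0,0,-1],[0,0,0,0,0,0,-1],[0,0,0,0,0,0,-1],[0,0,0,0,0,0,-1],[0,0,0,0,0,0,-1]]'
python3 - <<'E'
from h import *
todo((566.6,-217.5,92.9),-89)
s=cams.grab_frame('scene');t=cams.grab_frame('top')
a=cv2.resize(s[228:273,175:225],(500,450),interpolation=cv2.INTER_CUBIC)
b=cv2.resize(t[195:245,410:440],(270,450),interpolation=cv2.INTER_CUBIC)
cv2.imwrite('pics/z13.png',cv2.convertScaleAbs(np.hstack([a,b]),alpha=1.6,beta=10))
E
```

```text
clock: 24.28
eef_pos: [576.1, -215.5, 91.9]
tcp_rot: [-1.578, 0.005, -1.551]
contact_force: [-3.4, -0.1, 1.3]
opening: 0.196
t 24.28 pos [ 576.1 -215.5   91.9] rpy [-90.4   0.3 -88.8] F [-3.4 -0.1  1.3] open 0.196
 turn deg [ 0.4  0.2 -0.3]  shift cm now-axes [ 0.18 -0.1  -0.95]  in target axes [ 0.18 -0.1  -0.95]
```

View pics/z13.png

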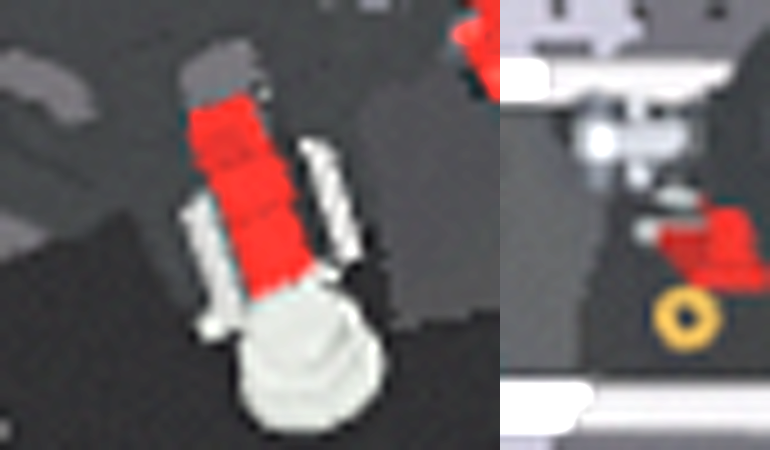

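The bar now stands out in front of the flap at about (253,187), with the stem dark above it. The flap edge in the top view, at y≈290, also reads about 1.2 rad. I'll hold still and check for creep, plus everything else.

```bash
python3 -m crank '[[0,0,0,0,0,0,-1],[0,0,0,0,0,0,-1],[0,0,0,0,0,0,-1],[0,0,0,0,0,0,-1],[0,0,0,0,0,0,-1],[0,0,0,0,0,0,-1],[0,0,0,0,0,0,-1],[0,0,0,0,0,0,-1],[0,0,0,0,0,0,-1],[0,0,0,0,0,0,-1]]'
python3 - <<'E'
from h import *
todo((566.6,-217.5,92.9),-89)
s=cams.grab_frame('scene');t=cams.grab_frame('top')
a=cv2.resize(s[228:273,175:225],(500,450),interpolation=cv2.INTER_CUBIC)
b=cv2.resize(t[195:245,410:440],(270,450),interpolation=cv2.INTER_CUBIC)
cv2.imwrite('pics/z14.png',cv2.convertScaleAbs(np.hstack([a,b]),alpha=1.6,beta=10))
cv2.imwrite('pics/s14.png',s)
m=cv2.inRange(hsv(t),(8,150,60),(22,255,255));m[:,345:]=0
print(cv2.minAreaRect(plane('top',big(m)[:,0],92)[:,:2].astype(np.float32)))
print('px change',np.abs(cv2.imread('pics/z14.png').astype(int)-cv2.imread('pics/z13.png')).mean())
E
```

```text
clock: 25.22
eef_pos: [576.0, -215.5, 91.9]
tcp_rot: [-1.577, 0.005, -1.551]
contact_force: [-4.6, -0.4, 1.4]
opening: 0.2
t 25.22 pos [ 576.  -215.5   91.9] rpy [-90.4   0.3 -88.8] F [-4.6 -0.4  1.4] open 0.200
 turn deg [ 0.4  0.2 -0.3]  shift cm now-axes [ 0.18 -0.1  -0.95]  in target axes [ 0.18 -0.1  -0.95]
((515.552001953125, 174.94248962402344), (233.0933837890625, 98.72164916992188), 79.55277252197266)
px change 1.5226589706589706
```

View pics/s14.png

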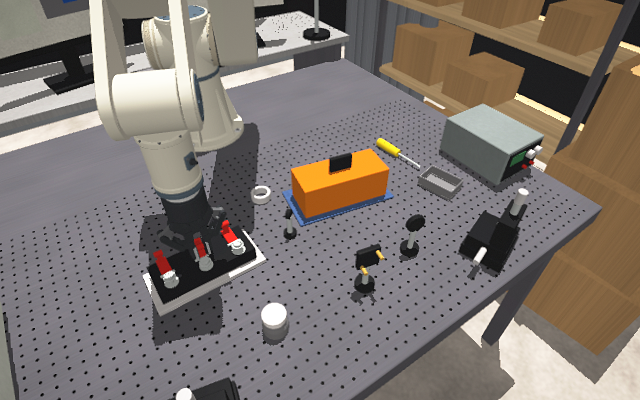

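View pics/z14.png

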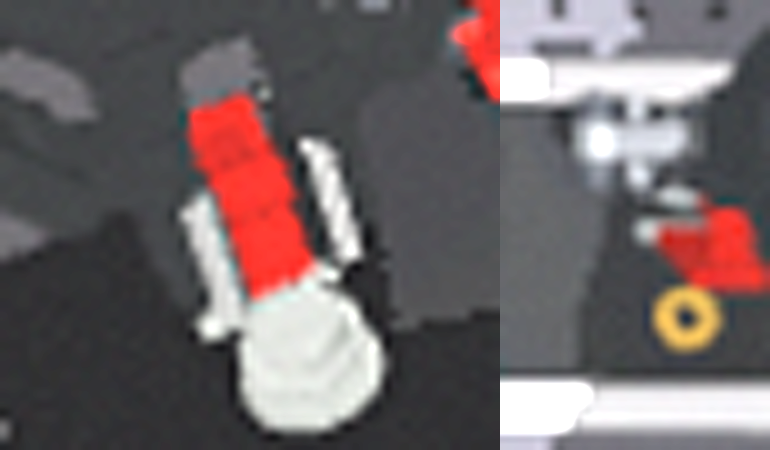

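Nothing has moved. The cover is upright on the mat at (340,180), flaps 1 and 3 are shut at (232,232) and (165,262), and the bystanders are where they were. Handing in.

```bash
python3 -c "
from rig import order
print(order.sign_off())"
```

```text
the job is handed in; nothing more can be done
None
```

I finished the task and handed it in at about 25 s of the 64 s allowed; sign-off gave no verdict.

- **Cover:** I lifted it off the base, set it down and let go. It stands upright on the mat, measured about 5 mm from the mat's centre, and had not moved between two later pictures.
- **Bolts:** Bolt 1 held solid at 26 N, moving less than 1 mm. Bolt 2 sank about 6 mm to its stop at about 20 N, so it is the loose one. I did not tap bolt 3.
- **Flap 2:** I opened it only after bolt 2 had sunk, and it is held by the bar's ends with a 30 N grip. The two views put it at about 1.2 rad (roughly 70°), with no movement over the last second.
- **Everything else:** Flaps 1 and 3 looked shut, and the other objects looked unmoved in the last scene picture.

**Disagreements in the checks:**
- **Flap angle:** The gripper position alone implies about 1.4 rad. The bar probably slipped a few millimetres in the pads; I took the lower camera estimate, which still clears 60°.
- **Cover position:** One early measurement was spoiled by shadow, and I repeated it.

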